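# Close up the vial cool case

### The job

The sample case on the bench stands open. With the fingertips, push its upright perforated flap down flat over the vials, and only after that push the white cover over from outside until it is fully shut, without slamming it. Nothing is to be picked up: leave the vials standing in their holes and do not disturb the beaker, bottle and jar beside the case.

Things in the scene. Friction and masses are not known exactly. Their poses are not given: they have to be found in the camera images.
- case: grey insulated case, yellow band under its rim, fixed to the bench, 200 mm (its x) by 220 mm (its y), rim 100 mm above the bench, walls 10 mm. Origin: centre of its underside, on the bench. z up; y points from the wall with the flap (-y) to the wall with the cover (+y). Turned by up to 0.4 rad, its x roughly away from the robot. Inside: white rack with vials; towards +y a low data logger
- flap (a joint): angle of the flap in rad: 0 = flat over the vials, reaching from its hinge towards case +y, top face 80 mm above the bench (20 mm below the rim); 1.57 = upright; more = leaning outwards to -y, up to 1.85. Stiff friction hinge (0.12 N m, 1 to 1.5 N at the free edge): it stays where it is left; 0.1 kg
- flap_edge (a point): middle of the free edge of the flap, an aluminium plate with rows of dark dots, 110 mm (along case x, central) by 140 mm (hinge to free edge), 4 mm thick
- flap_hinge (a point): middle of the flap's hinge line, which runs along case x: at case x 0, y -98 mm, z 76 mm (24 mm below the rim), on the plate's underside
- cover (a joint): angle of the cover in rad: 0 = shut, lying on the rim, reaching from its hinge towards case -y, top face 114 mm above the bench; 1.57 = upright; more = leaning outwards to +y, up to 2.0. Stiff friction hinge (0.5 N m, about 2.5 N at the free edge): it stays where it is left; about 0.35 kg. Flap and cover do not physically hinder each other
- cover_edge (a point): middle of the free edge, mid thickness, of the cover: a white plastic panel 200 mm (along case x) by 220 mm (hinge to free edge), 14 mm thick, grey pad inside, small grey lip 11 mm beyond the free edge
- cover_hinge (a point): middle of the cover's hinge line, which runs along case x: at case x 0, y +110 mm, z 100 mm, on the panel's underside
- vial0_mid (a point): clear glass vial with a white cap, 27 mm across, 58 mm tall, loose, standing upright in a hole of the rack inside the case, top 68 mm above the bench; the point is its centre, half-way up
- vial1_mid (a point): clear glass vial with a white cap, 27 mm across, 58 mm tall, loose, standing upright in a hole of the rack inside the case, top 68 mm above the bench; the point is its centre, half-way up
- vial2_mid (a point): clear glass vial with a white cap, 27 mm across, 58 mm tall, loose, standing upright in a hole of the rack inside the case, top 68 mm above the bench; the point is its centre, half-way up
- beaker_mid (a point): empty glass beaker, 70 mm across, 85 mm tall, loose on the bench beyond the case (case +x side); the point is its centre, half-way up
- bottle_mid (a point): amber bottle, 56 mm across, 120 mm tall, loose on the bench on the flap's side of the case; the point is its centre, half-way up
- jar_mid (a point): low glass jar with a white cap, 48 mm across, 60 mm tall, loose on the bench on the cover's side of the case; the point is its centre, half-way up

How it is judged:
On the way, in this order (a step that is already met when the one before it is completed fails the run):
1. the flap lies flat while the cover is still open (value of joint flap below 0.08 rad and value of joint cover above 1.2 rad), for 0.2 s.
2. the cover is shut (value of joint cover below 0.05 rad), for 0.2 s.
At the end, for the whole second after the job is handed in: The flap lies flat (within 0.08 rad), the cover is shut over it (within 0.05 rad), both at rest; every vial is within 12 mm and the beaker, bottle and jar within 20 mm of where they stood (value of joint flap below 0.08 rad and value of joint cover below 0.05 rad and velocity of joint flap between -0.05 and 0.05 rad/s and velocity of joint cover between -0.05 and 0.05 rad/s and distance of each of vial0_mid, vial1_mid, vial2_mid from where it was at the start of the episode below 0.012 m and distance of each of beaker_mid, bottle_mid, jar_mid from where it was at the start of the episode below 0.02 m); the robot touches nothing.
It fails at once if the cover is swung over (below 1.2 rad) while the flap still stands up (above 0.12 rad) (value of joint cover below 1.2 rad and value of joint flap above 0.12 rad).
It fails at once if the cover is slammed (closing faster than 3 rad/s) (velocity of joint cover below -3 rad/s).
It fails at once if a vial is lifted or shifted by more than 12 mm (distance of any of vial0_mid, vial1_mid, vial2_mid from where it was at the start of the episode above 0.012 m).
It fails at once if the beaker, bottle or jar is lifted or moved by more than 20 mm (distance of any of beaker_mid, bottle_mid, jar_mid from where it was at the start of the episode above 0.02 m).
It also fails if it takes over 64 s, if anything falls off the work surface, if the arm or the gripper's body presses on something with over 40 N, if the wrist force passes 120 N, or if a joint passes its speed limit or range.

### The arm

A 6-joint arm with a two-finger parallel gripper is mounted at the origin on the work surface. World frame = base frame: x ahead of the robot, y to its left, z up, the work surface at z = 0. Lengths are in m, angles in rad, forces in N, time in s.
With the tool pointing down it reaches from about 0.35 to 1 m from the base axis. Payload 7.1 kg.
Tool frame: the origin (TCP) lies midway between the tips of the shut fingers; the grasp point (between the pads) lies 19 mm behind it; z points along the fingers, y is the direction in which the jaws open and shut (so a half turn about z gives the same grasp; the last joint's range is limited). The gripper opens to 85 mm and grips with 20 to 120 N. Pads are 22 mm wide; open, the fingers measure 114 mm over their backs; the gripper's body (76 mm by 85 mm) begins 54 mm behind the grasp point. The pads swing forward as they close: fully open they stand 13 mm farther back than shut.
Start: joints at [-1.293, 0.423, 1.63, -0, 1.089, -0.019], TCP at [0.183, -0.598, 0.231] pointing down, gripper open.
Joint ranges: [-3, 3], [-0.9, 2.11], [0.09, 2.58], [-1.31, 4.45], [0.11, 2.69], [-2.54, 2.54]. Speed limits (rad/s): [2.39, 2.39, 3.01, 3.14, 3.14, 3.14].

### API

Orientations are given as a rotation vector (axis times angle).
In Python, from rig import r, snapshot, camera_info gives the robot as it stands. The module is installed in compiled form; this text tells all that it offers. Calls block until the motion is done:
- r.movep(position, orientation): joint-space move of the TCP to a pose.
- r.line_to(position, feed=0.15, attitude=None): straight line of the TCP; attitude=None keeps the orientation; feed is the mean speed in m/s.
- r.move_joints(angles): joint-space move.
- r.command_gripper(opening, grip_force=None): opening from 0.0 (shut) to 1.0 (fully open); grip_force is the grip in N (None keeps the last); returns when the fingers have stopped.
- r.dwell(seconds).
- r.solve_ik(position, orientation): joint angles nearest the present ones, or None.
- snapshot(name): name is "scene" or "top" or "wrist"; returns the picture (384x512x3 uint8, red, green, blue); there is no depth.
- camera_info(name): a dict with "camera_matrix" (3x3 intrinsics, pixels), "rvec" (rotation vector, rad) and "tvec" (3), from world to camera coordinates, as OpenCV has them. Camera axes: x right, y down, z forward; pixel columns grow to the right and rows downward; lengths in m; the calibration is good to about 2 mm. A picture is of the moment at which its call begins: read the wrist's pose just before it. camera_info takes no time and is no camera call; for the wrist camera it gives the pose at the moment of the call.
A pose or a line that the arm cannot do raises r.Unreachable and nothing moves.
- r.finish_job(): hands the job in, once; it reports no verdict.
Readings, each from a call of its own:
- r.get_t(): time.
- r.get_joint_positions(): joint angles.
- r.get_qvel(): joint speeds.
- r.get_tau(): joint torques, N m.
- r.get_ee_pos(): TCP position.
- r.get_tool_rot(): TCP orientation.
- r.get_wrist_force(): force on the tool from outside, world axes, zero at the start.
- r.get_moment(): the same for the moment, N m.
- r.get_grip_width(): opening from 0.0 (shut) to 1.0 (fully open).
Only numpy, scipy, OpenCV 4.12 (cv2) and the standard library are available. Lean on these libraries where they do the work, as an engineer would, in place of code of your own. Each camera call takes 0.05 s, during which the arm holds its last target. There are 200 camera calls.

## Working session

There is one attempt and no reset: what is moved stays moved. The work goes in short steps, each a Python script; the robot and the scene stay as the last script left them, time stands still between calls to the robot, and variables do not carry over. Pictures are saved under pics/ and viewed, about 8 in all and at most 12, crops included, and the job is handed in when it is done.

```bash
mkdir -p pics; python3 - <<'E'
from rig import r,snapshot,camera_info
import cv2
for n in("scene","top"):
    im=snapshot(n); cv2.imwrite(f"pics/{n}0.png",cv2.resize(im[:,:,::-1],(800,600),interpolation=cv2.INTER_CUBIC))
    i=camera_info(n);print(n,i)
print(r.get_t(),r.get_ee_pos(),r.get_tool_rot())
E
```

```text
scene {'camera_matrix': array([[433.91281738,   0.        , 256.65488456],
       [  0.        , 433.91281738, 191.05212882],
       [  0.        ,   0.        ,   1.        ]]), 'rvec': array([ 1.22279234,  2.42431652, -0.8773907 ]), 'tvec': array([ 0.34916147, -0.34739725,  1.731135  ])}
top {'camera_matrix': array([[401.55841896,   0.        , 252.16852894],
       [  0.        , 401.55841896, 193.7214979 ],
       [  0.        ,   0.        ,   1.        ]]), 'rvec': array([ 2.11707964, -2.13663131,  0.22654208]), 'tvec': array([0.02080475, 0.6393266 , 0.98191593])}
0.1 [ 0.18266793 -0.59718721  0.23061048] [-3.10569363e+00 -4.64226287e-01  2.65434273e-04]
```

View pics/scene0.png

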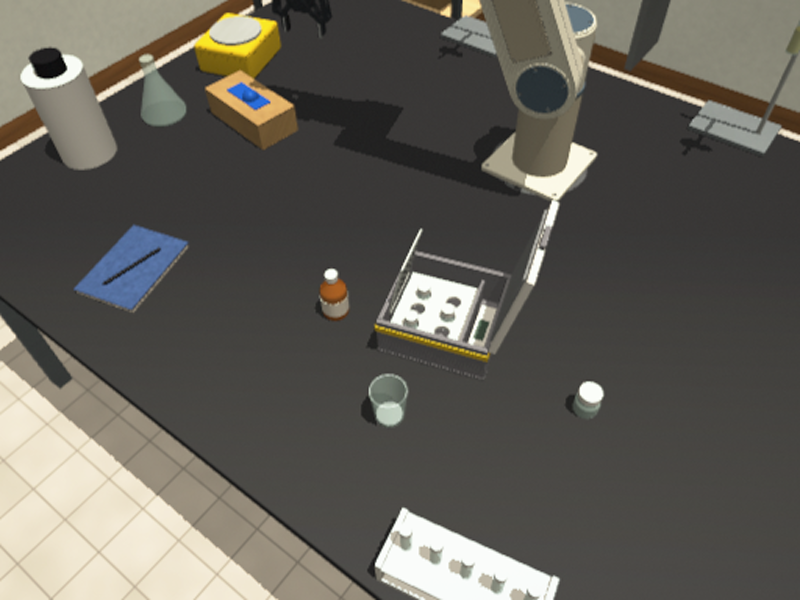

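View pics/top0.png

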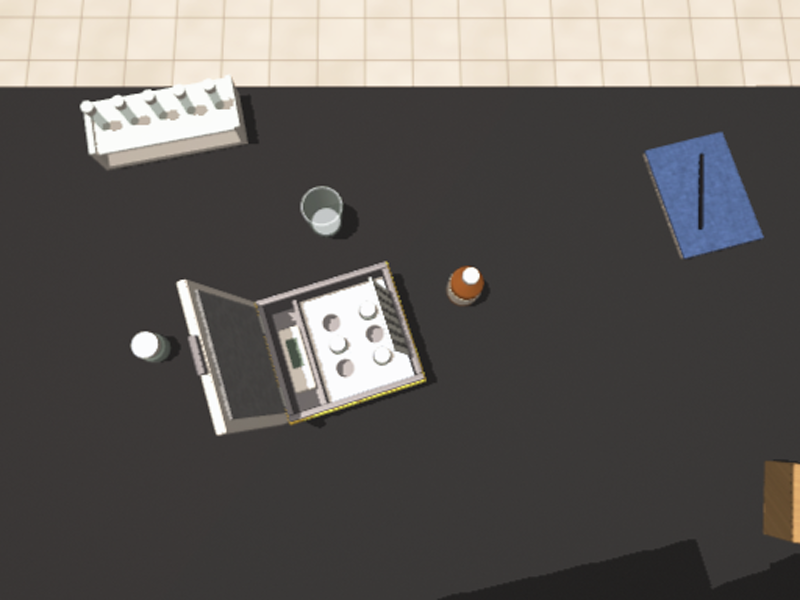

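Scene: the case is at about (440,310) px, flap upright on the left and cover on the right. In the top view the rim corners are roughly (387,264), (425,379), (290,421) and (258,303). I'll enlarge both to read the pixels closer.

```bash
python3 - <<'E'
import cv2
from rig import snapshot
t=snapshot("top")[160:285,80:320,::-1]; s=snapshot("scene")[120:250,200:400,::-1]
cv2.imwrite("pics/t1.png",cv2.resize(t,(720,375),interpolation=cv2.INTER_CUBIC))
cv2.imwrite("pics/s1.png",cv2.resize(s,(800,520),interpolation=cv2.INTER_CUBIC))
E
```

```text
(no output)
```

View pics/t1.png

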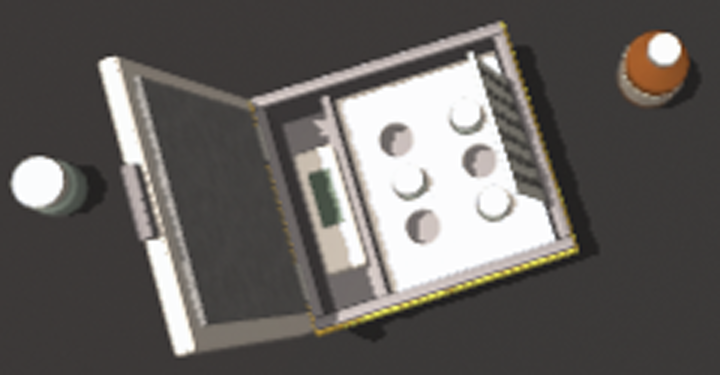

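View pics/s1.png

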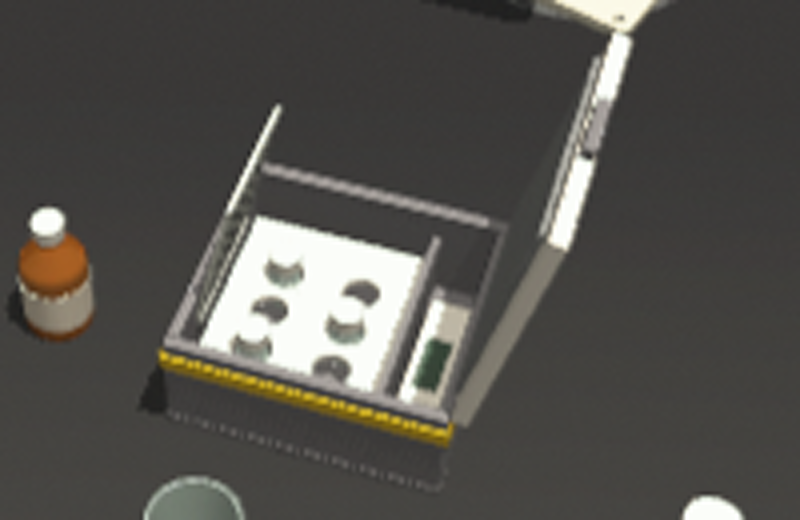

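The enlarged crops show the rim corners at top-crop (503,24), (577,246), (318,331) and (253,102). The cover's free edge runs (100,60)–(180,354), and the flap's free edge about (470,55)–(525,193). I'll fit the pose and angles and overlay the result.

```bash
cat >geo.py <<'E'
import numpy as np,cv2
from rig import camera_info
def proj(n,P):
    i=camera_info(n);return cv2.projectPoints(np.array(P,float),i['rvec'],i['tvec'],i['camera_matrix'],None)[0][:,0]
def ray(n,px,z):
    i=camera_info(n);R=cv2.Rodrigues(i['rvec'])[0];c=-R.T@i['tvec'];d=R.T@np.linalg.solve(i['camera_matrix'],[px[0],px[1],1]);return c+d*(z-c[2])/d[2]
def w(p,P):
    c,s=np.cos(p[2]),np.sin(p[2]);P=np.atleast_2d(P)
    return np.c_[p[0]+c*P[:,0]-s*P[:,1],p[1]+s*P[:,0]+c*P[:,1],P[:,2]]
def cov(a,x,rr,t): # rr from hinge, t from underside
    return [x,.11-rr*np.cos(a)+t*np.sin(a),.1+rr*np.sin(a)+t*np.cos(a)]
def flp(a,x,rr,t):
    return [x,-.098+rr*np.cos(a)-t*np.sin(a),.076+rr*np.sin(a)+t*np.cos(a)]
E
python3 - <<'E'
from geo import *
from scipy.optimize import least_squares
from rig import snapshot
T=lambda L:np.array(L)/3+[80,160]
S=lambda L:np.array(L)/4+[200,120]
rim=[[.1,-.11,.1],[-.1,-.11,.1],[-.1,.11,.1],[.1,.11,.1]]
tr=T([(503,24),(577,246),(318,331),(253,102)])
sr=S([(160,350),(452,430)])
def f(p):
    c=w(p,[cov(p[3],.1,.22,.014),cov(p[3],-.1,.22,.014)]); 
    e=[proj('top',w(p,rim))-tr, proj('scene',w(p,[rim[0],rim[3]]))-sr, proj('top',c)-T([(100,60),(180,354)]),
       proj('scene',c)-S([(632,40),(570,248)])[::-1]]
    return np.concatenate(e).ravel()
s=least_squares(f,[.6,0,.3,1.7],loss='soft_l1');p=s.x
print(p.round(4));print(f(p).reshape(-1,2).round(1).tolist())
for n,o,k,(a,b,c,d) in(("top",(80,160),3,(160,285,80,320)),("scene",(200,120),4,(120,250,200,400))):
    im=cv2.resize(snapshot(n)[a:b,c:d,::-1],None,fx=k,fy=k,interpolation=cv2.INTER_CUBIC)
    for ang,col in((1.4,(0,0,255)),(1.57,(0,255,0)),(1.74,(255,80,0))):
        q=(proj(n,w(p,[flp(ang,*v,0.002) for v in((-.055,0),(-.055,.14),(.055,.14),(.055,0))]))-o)*k
        cv2.polylines(im,[q.astype(int)],True,col,1)
    q=(proj(n,w(p,[cov(p[3],*v,.014) for v in((-.1,0),(-.1,.22),(.1,.22),(.1,0))]))-o)*k
    cv2.polylines(im,[q.astype(int)],True,(0,255,255),1)
    cv2.imwrite(f"pics/o_{n}.png",im)
    if n=="top":A=im
    else:
        B=im
A=cv2.copyMakeBorder(A[:, :],0,0,0,80,cv2.BORDER_CONSTANT)
cv2.imwrite("pics/o.png",cv2.resize(np.vstack([A,B]),None,fx=.667,fy=.667,interpolation=cv2.INTER_AREA))
for nm,px,z in(("bottle",(467,283),.06),("jar",(150,346),.03),("beaker",(323,212),.0425)):
    P=ray('top',np.array(px)/1.5625,z);c,sn=np.cos(p[2]),np.sin(p[2]);D=P[:2]-p[:2];print(nm,P.round(3),(np.array([[c,sn],[-sn,c]])@D).round(3))
E
```

```text
[0.5741 0.1029 0.3025 1.7761]
[[-0.5, -1.4], [-0.2, -0.1], [-0.5, -0.2], [-1.1, -1.5], [-0.5, -2.6], [-1.8, -3.0], [-0.6, 0.2], [-1.1, 1.1], [-1.2, -0.8], [-0.7, -1.5]]
bottle [ 0.673 -0.108  0.06 ] [ 0.031 -0.231]
jar [0.575 0.426 0.03 ] [0.097 0.308]
beaker [0.805 0.137 0.042] [ 0.231 -0.037]
```

View pics/o.png

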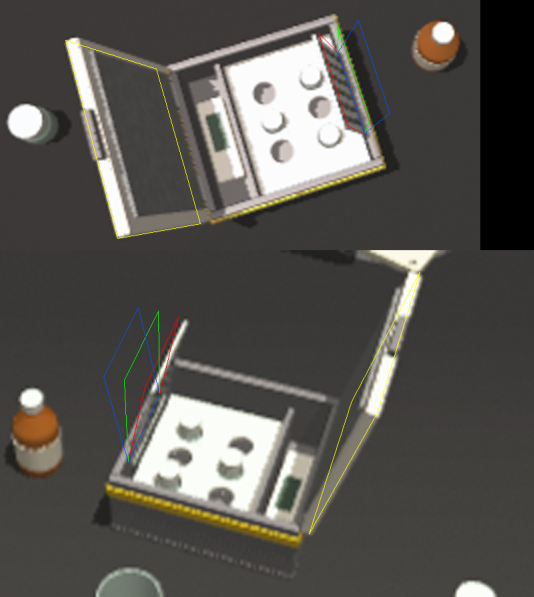

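The overlay puts the flap at about 1.35 rad, leaning slightly inward, and the cover at about 1.78 rad. The pose fit is within about 3 px (a few mm). Next I push the flap down with shut vertical fingers along its arc.

```bash
cat >>geo.py <<'E'
from scipy.spatial.transform import Rotation as Ro
from rig import r,snapshot
p=np.array([.5741,.1029,.3025]); H=.011
def att(sgn):
    th=p[2]+sgn*np.pi/2; x=np.array([np.cos(th),np.sin(th),0]);z=np.array([0,0,-1.]);return Ro.from_matrix(np.c_[x,np.cross(z,x),z]).as_rotvec()
def W(x,y,z): return w(p,[x,y,z])[0]
def st(m): print(m,round(r.get_t(),2),np.round(r.get_ee_pos(),3),'F',np.round(r.get_wrist_force(),1),flush=True)
E
python3 - <<'E'
from geo import *
r.command_gripper(0.0)
P=W(0,-.13,.30)
for s in(1,-1):
    q=r.solve_ik(P,att(s));print(s,None if q is None else np.round(q,2))
s=min((s for s in(1,-1) if r.solve_ik(P,att(s)) is not None),key=lambda s:abs(r.solve_ik(P,att(s))[5]))
r.movep(P,att(s));st('above')
r.line_to(W(0,-.13,.185));st('down')
for a in(1.45,1.3,1.1,.9,.7,.5,.3,.15,.05,0.0):
    c=flp(a,0,.115,.004); r.line_to(W(0,c[1]-H,c[2]),feed=.1);st(a)
print(s);cv2.imwrite("pics/f1.png",cv2.resize(snapshot("scene")[100:250,180:400,::-1],None,fx=3,fy=3))
E
```

```text
1 [-0.05  0.34  1.59  0.    1.21 -0.36]
-1 None
above 3.62 [ 0.613 -0.022  0.3  ] F [ 0.4 -0.6 -0.7]
down 4.54 [ 0.613 -0.021  0.186] F [ 0.  -0.3  0.3]
1.45 5.01 [0.604 0.009 0.191] F [ 0.3 -0.4 -0.1]
1.3 5.33 [0.598 0.025 0.188] F [ 0.5  0.4 -0.1]
1.1 5.72 [0.592 0.046 0.18 ] F [0.  1.4 0.4]
0.9 6.1 [0.586 0.065 0.168] F [0.3 0.3 0. ]
0.7 6.48 [0.58  0.081 0.152] F [-0.3  0.1  0.1]
0.5 6.87 [0.576 0.094 0.134] F [-0.4  0.2  0.4]
0.3 7.25 [0.574 0.103 0.113] F [ 0.6 -0.5  0.3]
0.15 7.58 [0.572 0.107 0.097] F [1.2 0.3 0.1]
0.05 7.84 [0.572 0.108 0.085] F [ 0.2  0.2 -1. ]
0.0 8.09 [0.573 0.109 0.08 ] F [0.7 0.5 0.8]
1
```

View pics/f1.png

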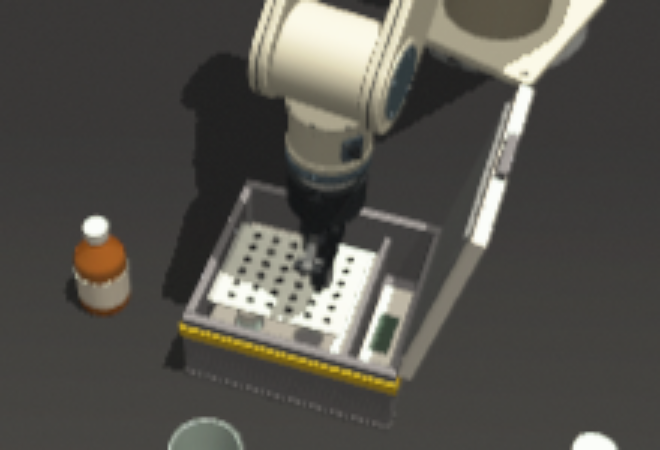

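The flap lies over the vials, perforations facing up, under the fingertips. I'll press lightly until there is a clear reaction, then lift and check it unobstructed.

```bash
python3 - <<'E'
from geo import *
for z in(.078,.076,.074,.072,.070,.068):
    P=r.get_ee_pos(); r.line_to([*W(0,.006,0)[:2],z],feed=.03); r.dwell(.1); st(z)
    if np.mean([r.get_wrist_force()[2] for _ in range(3)])>5: break
r.line_to(W(0,.006,.20),feed=.2)
r.line_to(W(0,-.06,.42),feed=.3);st('up')
im=snapshot("scene")[100:250,180:400,::-1]
im=cv2.resize(im,None,fx=3,fy=3,interpolation=cv2.INTER_CUBIC)
for a,col in((0,(0,255,0)),(.1,(0,0,255))):
    q=(proj("scene",w(p,[flp(a,*v,.004) for v in((-.055,0),(-.055,.14),(.055,.14),(.055,0))]))-[180,100])*3
    cv2.polylines(im,[q.astype(int)],True,col,1)
cv2.imwrite("pics/f2.png",im)
P=W(0,.21,.42); print(r.solve_ik(P,att(1)),r.solve_ik(W(0,.21,.29),att(1)))
E
```

```text
0.078 8.49 [0.573 0.109 0.08 ] F [-4.7 -0.4 17.8]
up 10.17 [0.591 0.046 0.417] F [-0.5 -0.  -0.3]
[0.51527795 0.22226443 1.48053465 0.         1.43879357 0.21277795] [0.51527795 0.3174806  1.64409204 0.         1.18002001 0.21277795]
```

View pics/f2.png

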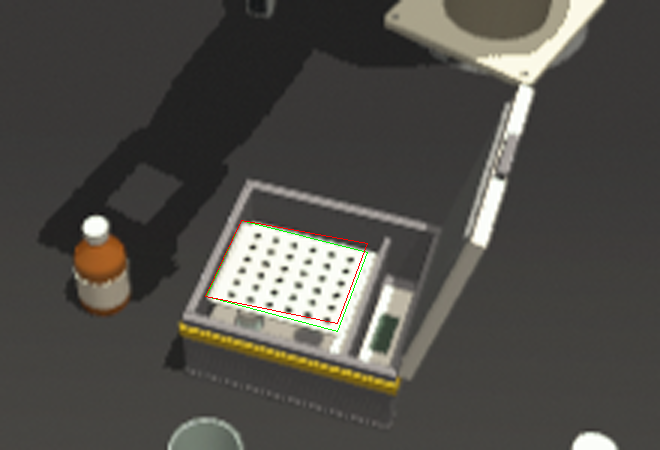

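The flap's outline matches the 0 rad (green) overlay, and the fingers met a hard stop at z = 0.080, so it is flat. Next I take the cover over from outside.

```bash
python3 - <<'E'
from geo import *
r.line_to(W(0,.215,.42),feed=.25);st('over')
r.line_to(W(0,.215,.29),feed=.15);st('down')
for y in(.17,.145): r.line_to(W(0,y,.29),feed=.1);st(y)
for a in(1.5,1.3,1.1,.9,.7,.5,.3,.15,.07,0.02):
    c=cov(a,0,.185,.014); r.line_to(W(0,c[1]+H,c[2]),feed=.08);st(a)
    if np.linalg.norm(r.get_wrist_force())>30: print('stop');break
for z in(.115,.113,.111,.109,.107):
    if r.get_wrist_force()[2]>8: break
    r.line_to(W(0,-.064,z),feed=.03);r.dwell(.1);st(z)
r.dwell(.3)
r.line_to(W(0,-.064,.25),feed=.15);r.line_to(W(0,-.15,.42),feed=.25);st('up')
a=cv2.resize(snapshot("scene")[100:270,180:420,::-1],None,fx=2.5,fy=2.5,interpolation=cv2.INTER_CUBIC)
for n,x in(("scene",a),):
    for t,col in((0,(0,255,0)),(.06,(0,0,255))):
        q=(proj(n,w(p,[cov(t,*v,.014) for v in((-.1,0),(-.1,.22),(.1,.22),(.1,0))]))-[180,100])*2.5
        cv2.polylines(x,[q.astype(int)],True,col,1)
cv2.imwrite("pics/c1.png",a)
E
```

```text
over 11.47 [0.51  0.307 0.42 ] F [-0.2  0.1 -0. ]
down 12.48 [0.511 0.308 0.291] F [-0.4 -0.1  0.5]
0.17 13.08 [0.524 0.265 0.29 ] F [ 0.5 -0.2  0.6]
0.145 13.48 [0.531 0.241 0.29 ] F [ 0.4  0.2 -0.4]
1.5 13.93 [0.538 0.218 0.285] F [0.1 0.3 0.8]
1.3 14.54 [0.549 0.183 0.282] F [ 0.1  0.8 -0.4]
1.1 15.16 [0.559 0.15  0.271] F [-0.4 -0.2  0.2]
0.9 15.78 [0.569 0.119 0.253] F [ 0.2 -0.1 -0.4]
0.7 16.39 [0.577 0.092 0.229] F [-1.1 -0.5 -0.5]
0.5 17.01 [0.584 0.07  0.2  ] F [-0.3  0.4 -0.1]
0.3 17.62 [0.589 0.053 0.168] F [-0.3  1.   0.2]
0.15 18.12 [0.591 0.046 0.141] F [ 0.1 -0.3  0.2]
0.07 18.46 [0.592 0.043 0.126] F [ 0.1  0.1 -0.4]
0.02 18.73 [0.593 0.042 0.117] F [ 0.2  0.1 -0.2]
0.115 19.07 [0.593 0.042 0.115] F [ 0.7 -0.1 -0.4]
0.113 19.43 [0.593 0.042 0.114] F [-3.6 -0.3 12.6]
up 21.7 [ 0.618 -0.04   0.418] F [ 0.   0.  -1.1]
```

View pics/c1.png

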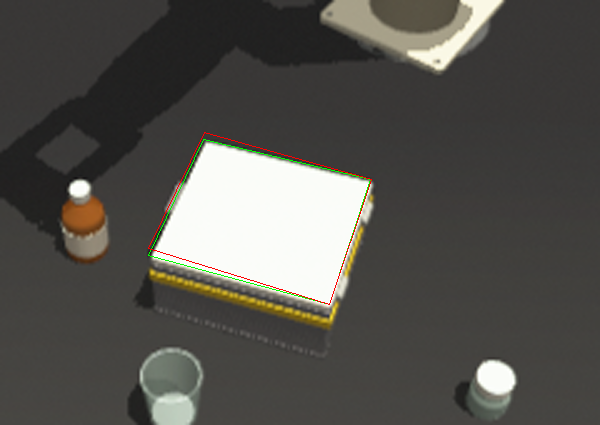

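The cover lies on the rim and matches the 0 rad outline. The fingers met a hard stop at z = 0.114, as expected. The bottle, beaker and jar stand where they were and the arm is clear, so I'm handing in.

```bash
python3 -c "
from rig import r
r.dwell(.3);r.finish_job();print(r.get_t())"
```

```text
the job is handed in; nothing more can be done
the job is handed in; nothing more can be done
```

The flap is down flat over the vials and the white cover is shut over it, pushed in that order with the shut fingertips. The job was handed in at about 22 s of the 64 s allowed; no verdict is reported.

- **Flap:** I pushed it along its hinge arc from about 1.35 rad. The fingers met a hard stop at z = 0.080 m with about 18 N, and the picture matched the outline for 0 rad.
- **Cover:** I brought it over from about 1.78 rad at roughly 0.4 rad/s (commanded, not measured). The fingers met a hard stop at z = 0.114 m with about 13 N, and the final picture again matched 0 rad.
- **Surroundings:** The bottle, beaker and jar look unmoved, and the arm was clear of everything. I judged this by eye and did not measure positions again at the end.
- **Vials:** They can't be seen under the closed cover. No unexpected force showed while the flap came down.

No check failed. The pose fit left errors of up to about 3 px, which was close enough for these pushes.

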